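# Set a block of note cards in the sprung padding jig

## Robot

A 6-joint arm with a two-finger parallel gripper is mounted at the origin on the work surface. World frame = base frame: x ahead of the robot, y to its left, z up, the work surface at z = 0. Lengths are in m, angles in rad, forces in N, time in s.
With the tool pointing down it reaches from about 0.325 to 0.9 m from the base axis. Payload 6.1 kg.
Tool frame: the origin (TCP) lies at the very end of the fingers, on their centre line; the grasp point (between the pads) lies 19 mm behind it (arm.pinch_z is the distance from the TCP to the grasp point, in m); z points along the fingers, y is the direction in which the jaws open and shut (so a half turn about z gives the same grasp; the last joint's range is limited). The gripper opens to 85 mm and grips with 20 to 120 N. Pads are 22 mm wide; open, the fingers measure 114 mm over their backs; the gripper's body (76 mm by 85 mm) begins 54 mm behind the grasp point. The pads swing forward as they close: fully open they stand 13 mm farther back than shut.
Start: joints at [-1.342, 0.22, 1.526, -0, 1.395, -0.126], TCP at [0.217, -0.586, 0.231] pointing down, gripper open.
Joint ranges: [-2.98, 2.98], [-0.91, 2.08], [0.09, 2.57], [-1.24, 4.39], [0.2, 2.65], [-2.68, 2.68]. Speed limits (rad/s): [2.57, 2.57, 3.01, 3.14, 3.14, 3.14].

## Interface

Orientations are given as [roll, pitch, yaw] about the fixed x, y, z axes, in that order (R = Rz(yaw) Ry(pitch) Rx(roll)).
In Python, from plant import arm gives the robot as it stands.
- The arm moves only by the shell command python3 -m jog 'ROWS' [OPENING] [FORCE]. ROWS is JSON, a list of rows, each an object of numbers: "dx", "dy", "dz": the shift along the tool's x, y, z in m; "roll": the turn about the tool's z in degrees. In form: [{"dx": .., "dy": .., "dz": .., "roll": ..}, ...]. A call has 1 to 10 rows; each row shifts and turns the commanded pose from where the row before left it, along the tool's axes as they then stand; what a row does not reach is not made up. A row lasts 1/10 s, in which the tool goes at most 50 mm and 8.59 degrees, less where a joint would pass 70% of its speed; a pose out of reach is approached as far as the arm can. A call is refused whole if a number of a shift passes 0.05 or a number of a turn 8.59, either way. A call with a gripper value outside its range is refused whole. OPENING is the closure, from -1 (fully open) to 1 (shut), so that 0 is half open, set as the call begins (- or left out, the last holds). The fingers move at their own pace and stop on an object; FORCE is the grip in N (left out, the last holds). Time passes only in rows, so rows that do not move let the fingers close. It gives the time, the measured TCP pose, the force and the opening at its end, in the units of the state.
- arm.read_state(): the state, without advancing time (a new reading comes with each control period).
- arm.snapshot(name): name is "scene" or "side" or "wrist"; returns the picture (400x640x3 uint8, red, green, blue); there is no depth.
- arm.calibration(name): a dict with "intrinsics" (3x3 intrinsics, pixels), "R" (3x3) and "t" (3): a world point X has camera coordinates R X + t. Camera axes: x right, y down, z forward; pixel columns grow to the right and rows downward; lengths in m; the calibration is good to about 2 mm. A picture is of the moment at which its call begins: read the wrist's pose just before it. calibration takes no time and is no camera call; for the wrist camera it gives the pose at the moment of the call.
- arm.hand_in(): hands the job in, once; it reports no verdict.
The state is a dict: "t": time; "joint_pos": joint angles; "dq": joint speeds; "joint_efforts": joint torques, N m; "tool_pos": TCP position; "ee_rot": TCP orientation; "force": force on the tool from outside, world axes, zero at the start; "torque": the same for the moment, N m; "finger_gap": finger opening in m.
Only numpy, scipy, OpenCV 4.12 (cv2) and the standard library are available. Lean on these libraries where they do the work, as an engineer would, in place of code of your own. Each camera call takes 0.05 s, during which the arm holds its last target.

## Task

Take the square-footed tamper from its cork coaster and, pushing with the tamper only, feed the block of note cards along the jig's fence until it sits flush against both the fence and the end stop. Then press the block squarely down with the tamper until the sprung plate under it bottoms out level, hold it there for a good second, lift off leaving the block in place, and stand the tamper upright on its coaster again. Never touch the cards with the gripper, and leave the other things on the bench where they are.

Things in the scene. Friction and masses are not known exactly. Their poses are not given: they have to be found in the camera images.
- tamper_grip (a point): The tamper: square steel foot 50 x 50 mm, 12 mm thick, and an upright square wooden handle 30 x 30 mm on its centre, from 18 to 96 mm above the foot's underside; 0.25 kg. This point is on the handle's axis, 62 mm above the underside; z up, x and y square to the sides of handle and foot (all four alike). It starts standing on the coaster, turned at random.
- tamper: The same tamper, origin at the centre of the foot's underside; same axes.
- coaster: Flat round cork coaster, 100 mm across and 6 mm thick, fixed to the bench; origin at the centre of its underside. Either left or right of the jig. The tamper stands on it at the start and must finish on it, near its middle.
- jig: The padding jig, fixed. Origin on the bench top under the middle of the sprung plate; x is the feed direction, z up. Wooden lane, top at z = 34 mm, x = -221 to -34 mm, y = -30 to +46 mm; then the sprung plate, x = -32 to +29 mm. Aluminium fence along the whole -y side, face at y = -30 mm; end stop, face at x = +30 mm; both rise to z = 46 mm. The +y side is open.
- plate_top (a point): Centre of the top of the sprung steel plate (above the jig's origin, 34 mm above the bench when up); z is the plate's normal. The plate can rock a little on its springs (about 2 N m per rad), and tips if pressed off-centre or askew.
- plate (a joint): How far the sprung plate is down, m: 0 up, 0.012 bottomed out. The springs push up with 5 N at 0 and 12 N at 0.012, and return it when let go.
- cards_center (a point): The block of note cards, a solid pale 60 x 60 x 30 mm block, 0.12 kg; this point is its centre, 15 mm above its underside; z up, x and y square to its sides. It starts on the lane 90 to 120 mm short of its place and 5 to 12 mm off the fence, slightly askew, its x about along the feed.
- cards: The same block, origin at the centre of its underside; same axes.
- punch: Bystander: metal hole punch, 100 x 70 mm, 60 mm high, on the side of the jig opposite the coaster. Origin at the centre of its underside.
- dispenser: Bystander: pink tape dispenser, 55 x 130 mm, 75 mm high, beyond the jig. Origin at the centre of its underside.
- clips: Bystander: stack of plastic clips, about 52 x 40 mm, 30 mm high, beyond the jig. Origin at the centre of its underside.
- stamp: Bystander: wooden hand stamp with a turned handle, 34 x 60 mm, 73 mm high, between robot and jig. Origin at the centre of its underside.
- marker: Bystander: marker pen lying on the bench, 135 mm long, 18 mm thick.
- staples: Bystander: small carton, 45 x 85 x 24 mm.
- home (a point): Where the middle of the block's underside belongs: on the jig's z axis, 34 mm above the bench; jig's axes. There the block is flush with fence and stop, and clears the lane's end by 4 mm; farther back it would catch on the lane when pressed.
Things that resemble listed ones, but are neither listed nor needed, are in the scene too. What is shaped like the tamper but purple is not meant.

How it is judged:
On the way, in this order (a step that is already met when the one before it is completed fails the run):
1. the block has been fed home: flush with the stop (within 3 mm) and the fence (within 3 mm), square to them (x of cards_center in the frame of jig above -0.003 m and y of cards_center in the frame of jig below 0.003 m and z of cards_center in the frame of jig below 0.053 m and angle between the x axis of cards and the x axis of jig, either way round below 0.06 rad), for 0.2 s.
2. the tamper presses the block and the sprung plate is bottomed out (within 1.5 mm) and level (within 2.3 degrees) for 0.8 s (value of joint plate above 0.0105 m and angle between plate_top's own z axis and vertical below 0.04 rad and angle between cards_center's own z axis and vertical below 0.06 rad and contact force between tamper and cards above 3 N), for 0.8 s.
At the end, for the whole second after the job is handed in: The sprung plate is up again (within 3 mm) with the block still lying on it, within 5 mm of the fence and the stop and square to them within 4.5 degrees; the tamper stands upright and at rest on the coaster, its axis within 25 mm of the coaster's centre, released (value of joint plate below 0.003 m and x of cards_center in the frame of jig above -0.005 m and y of cards_center in the frame of jig below 0.005 m and z of cards_center in the frame of jig between 0.043 and 0.053 m and angle between the x axis of cards and the x axis of jig, either way round below 0.08 rad and horizontal distance between tamper_grip and coaster below 0.025 m and angle between tamper_grip's own z axis and vertical below 0.06 rad and z of tamper_grip in the frame of coaster between 0.063 and 0.072 m and linear speed of tamper below 0.02 m/s); the robot touches nothing.
It fails at once if the gripper or arm touches the block of cards (contact force between any of the fingers, the arm and cards above 0.5 N).
It fails at once if a bystander is moved more than 30 mm (distance of any of punch, dispenser, clips, stamp, marker, staples from where it was at the start of the episode above 0.03 m).
It also fails if it takes over 58 s, if anything falls off the work surface, if the arm or the gripper's body presses on something with over 40 N, if the wrist force passes 120 N, or if a joint passes its speed limit or range.

## Working session

There is one attempt and no reset: what is moved stays moved. The work goes in short steps, Python scripts to look and compute and a shell command to move; the robot and the scene stay as the last step left them, time stands still between calls to the robot, and variables do not carry over. Pictures are saved under pics/ and viewed, and the job is handed in when it is done.

```bash
mkdir -p pics; ls
python3 - <<'E'
from plant import arm
import cv2
for n in ["scene","side","wrist"]:
    c=arm.calibration(n); im=arm.snapshot(n); cv2.imwrite(f"pics/{n}0.png",im[:,:,::-1]); print(n,c)
print(arm.read_state(), arm.pinch_z)
E
```

```text
pics
scene {'intrinsics': array([[380.67730448,   0.        , 315.99180719],
       [  0.        , 380.67730448, 195.75520633],
       [  0.        ,   0.        ,   1.        ]]), 'R': array([[-0.72242427,  0.6913503 ,  0.01174431],
       [ 0.57704794,  0.6121681 , -0.54061621],
       [-0.38094467, -0.38377724, -0.84118737]]), 't': array([ 0.41255484, -0.29106546,  1.3490465 ])}
side {'intrinsics': array([[367.52127785,   0.        , 320.12823683],
       [  0.        , 367.52127785, 202.07707993],
       [  0.        ,   0.        ,   1.        ]]), 'R': array([[ 0.92404182, -0.38223993, -0.00627276],
       [-0.30148261, -0.71853052, -0.62675524],
       [ 0.23506371,  0.58103918, -0.77919094]]), 't': array([-0.53381809,  0.19478905,  0.78930341])}
wrist {'intrinsics': array([[275.95997837,   0.        , 314.66272627],
       [  0.        , 275.95997837, 199.69689407],
       [  0.        ,   0.        ,   1.        ]]), 'R': array([[ 0.34733555, -0.937737  , -0.00270927],
       [-0.89206583, -0.331307  ,  0.30733407],
       [-0.28909613, -0.1043312 , -0.95159783]]), 't': array([-0.62345059, -0.03888787,  0.38009912])}
{'t': 0.15, 'joint_pos': array([-1.34212076e+00,  2.21059018e-01,  1.52729539e+00,  8.15719778e-06,
        1.39469482e+00, -1.26098258e-01]), 'dq': array([-0.0008098 , -0.00378915, -0.00332582, -0.00058589,  0.00139371,
       -0.0012224 ]), 'joint_efforts': array([ 3.12348293e-04, -4.97483540e+01, -3.89904714e+01, -9.26139455e-05,
        7.13466463e-03, -2.18313346e-06]), 'tool_pos': array([ 0.21701131, -0.58564818,  0.23046986]), 'ee_rot': array([-3.14014866e+00, -1.91149904e-04,  3.54772249e-01]), 'force': array([-0.49969099,  0.10806403, -0.2660911 ]), 'torque': array([ 0.02638512,  0.01450423, -0.0424185 ]), 'finger_gap': 0.08549001783052058} 0.0187
```

View pics/scene0.png

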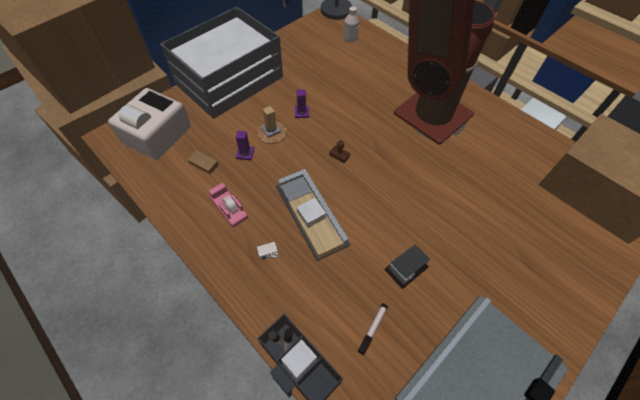

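View pics/side0.png

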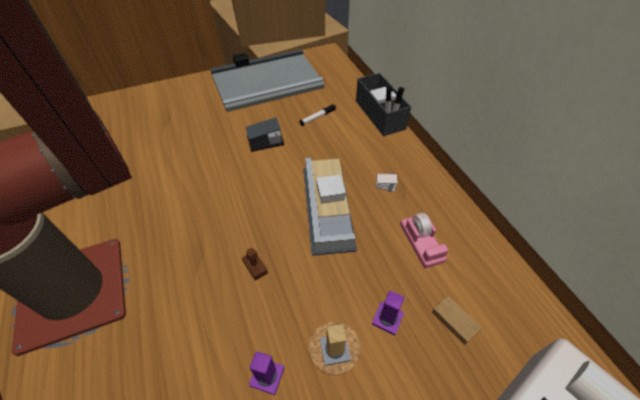

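View pics/wrist0.png

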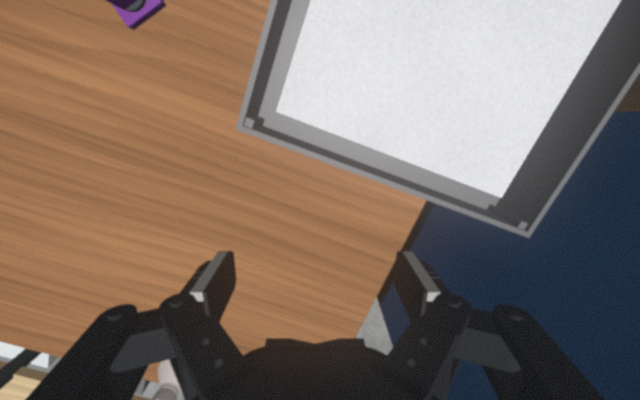

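The candidates for the tamper are:
- Scene (270,122) / side (335,342): wooden handle with a steel foot, standing on the cork coaster. This fits the description.
- Scene (243,145) and (301,103): both purple, so neither is meant.

I'll confirm with enlarged crops.

```bash
cat > h.py <<'E'
import numpy as np, cv2, json
from plant import arm
def ray(n,uv,z,c=None):
    c=c or arm.calibration(n); K,R,t=c["intrinsics"],c["R"],c["t"]
    C=-R.T@t; d=R.T@np.linalg.inv(K)@np.array([uv[0],uv[1],1.])
    return C+d*(z-C[2])/d[2]
def proj(n,X,c=None):
    c=c or arm.calibration(n); p=c["intrinsics"]@(c["R"]@np.asarray(X,float)+c["t"]); return p[:2]/p[2]
def crop(im,x0,y0,x1,y1,s): return cv2.resize(im[y0:y1,x0:x1],None,fx=s,fy=s,interpolation=cv2.INTER_CUBIC)
E
python3 - <<'E'
from h import *
a=cv2.imread("pics/scene0.png"); b=cv2.imread("pics/side0.png")
cv2.imwrite("pics/c1.png",np.vstack([crop(a,210,80,350,160,5),][0:1]))
cv2.imwrite("pics/c2.png",crop(b,230,280,410,400,4))
cv2.imwrite("pics/c3.png",crop(a,260,160,360,265,5))
cv2.imwrite("pics/c4.png",crop(b,290,145,370,260,5))
E
```

```text
(no output)
```

View pics/c1.png

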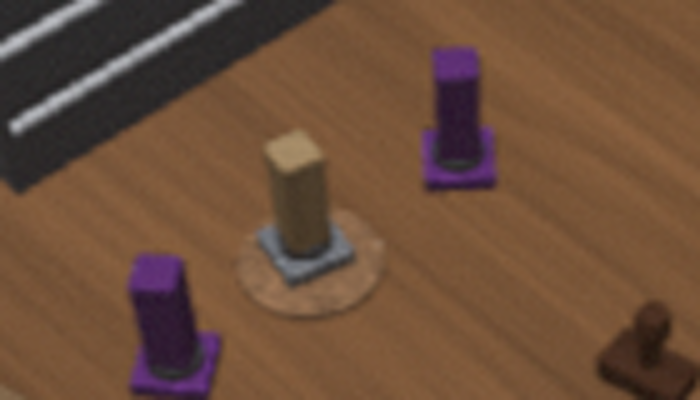

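View pics/c2.png

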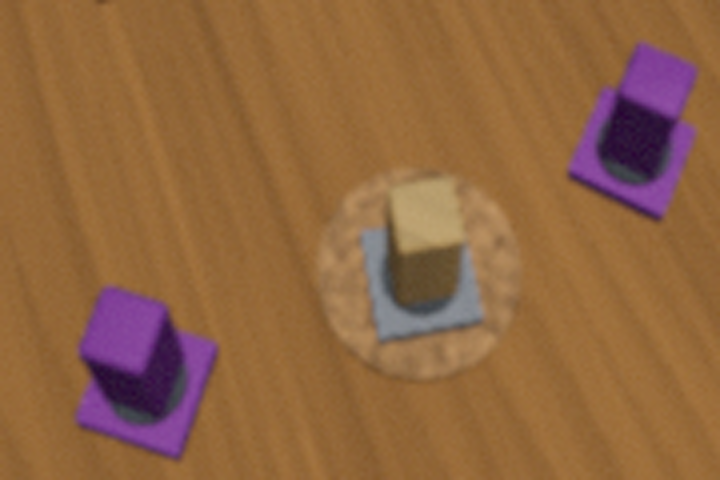

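View pics/c3.png

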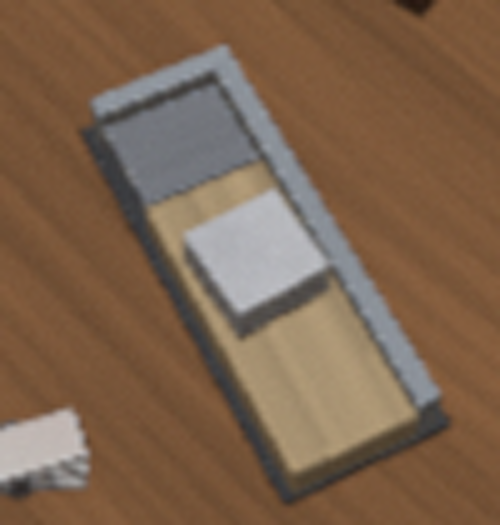

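View pics/c4.png

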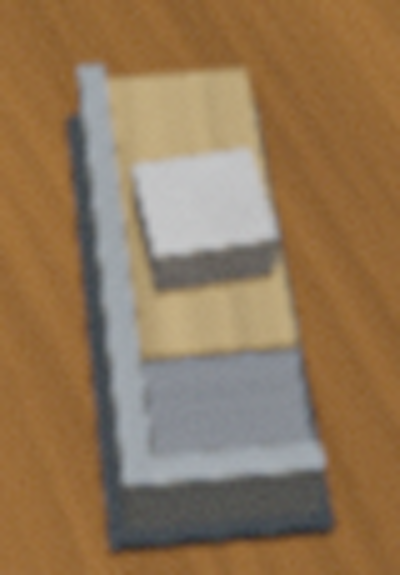

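The crops confirm it: the wooden-handled tamper on the cork coaster (scene 270,122) is the one meant. The jig's plate and stop are at the -y end, and the fence is on the robot's side.

Run:
```python
from h import *
def pts(n,off,s,L,z): return np.array([ray(n,(off[0]+(x+.5)/s-.5,off[1]+(y+.5)/s-.5),z) for x,y in L])[:,:2].round(4)
S=("scene",(210,80),5);D=("side",(230,280),4);J=("scene",(260,160),5);K=("side",(290,145),5)
for nm,a,L,z in [("tamp top",S,[(265,150),(297,130),(327,150),(296,171)],.102),("tamp top",D,[(389,187),(451,178),(462,238),(402,249)],.102),
 ("foot",D,[(362,232),(482,318)],.018),
 ("coaster",S,[(236,258),(386,258),(311,205),(311,315)],.006),("coaster",D,[(316,272),(522,272),(420,167),(420,380)],.006),
 ("fence/stop corner, fence end, stop end",J,[(213,78),(415,405),(103,122)],.046),("outer",J,[(226,46),(440,393),(92,102)],.046),
 ("same side",K,[(147,455),(107,68),(322,440)],.046),("outer",K,[(122,485),(78,66)],.046),
 ("cards",J,[(183,238),(275,190),(330,265),(242,318)],.064),("cards",K,[(133,165),(250,148),(280,240),(155,258)],.064)]:
    P=pts(*a,L,z); print(nm,P.tolist(),P.mean(0))
```

```text
tamp top [[0.4842, -0.3376], [0.458, -0.3375], [0.4555, -0.3108], [0.4817, -0.3101]] [ 0.46985 -0.324  ]
tamp top [[0.4621, -0.3117], [0.4885, -0.3185], [0.4821, -0.3437], [0.4568, -0.3381]] [ 0.472375 -0.328   ]
foot [[0.4542, -0.2988], [0.4906, -0.3568]] [ 0.4724 -0.3278]
coaster [[0.5084, -0.3549], [0.4345, -0.2857], [0.44, -0.3576], [0.504, -0.2818]] [ 0.471725 -0.32    ]
coaster [[0.4279, -0.3042], [0.5195, -0.3423], [0.495, -0.2763], [0.4546, -0.3677]] [ 0.47425  -0.322625]
fence/stop corner, fence end, stop end [[0.5397, -0.0933], [0.6074, 0.1408], [0.6086, -0.1142]] [ 0.58523333 -0.02223333]
outer [[0.5178, -0.1055], [0.5924, 0.1451], [0.6039, -0.1296]] [ 0.57136667 -0.03      ]
same side [[0.5348, -0.0978], [0.6088, 0.1378], [0.6105, -0.1208]] [ 0.5847     -0.02693333]
outer [[0.5186, -0.1082], [0.5951, 0.1452]] [0.55685 0.0185 ]
cards [[0.6347, -0.0143], [0.5756, -0.0021], [0.5873, 0.0543], [0.6454, 0.0452]] [0.61075  0.020775]
cards [[0.5892, 0.0522], [0.6473, 0.0403], [0.6357, -0.02], [0.5764, -0.0072]] [0.61215  0.016325]
```

```bash
python3 -m jog '[{"dz":-0.03},{"dx":0.033,"dy":-0.015},{"dx":0.033,"dy":-0.015},{"dx":0.033,"dy":-0.015},{"dx":0.033,"dy":-0.015},{"dx":0.033,"dy":-0.015},{"dx":0.033,"dy":-0.015},{"dx":0.033,"dy":-0.015},{"dx":0.033,"dy":-0.015},{"dx":0.033,"dy":-0.015}]' -1 60
python3 -m jog '[{"dx":0.032,"dy":-0.019,"roll":0},{"roll":8.5},{"roll":8.5},{"roll":8.5},{"roll":8.5},{"dz":0.01},{}]'
python3 - <<'E'
from h import *
c=arm.calibration("wrist"); im=arm.snapshot("wrist"); cv2.imwrite("pics/w1.png",im[:,:,::-1]); np.save("w1.npy",np.hstack([c["R"],c["t"][:,None]]));
E
```

```text
schema error: expected keys dx, dy, dz, roll
schema error: expected keys dx, dy, dz, roll
```

View pics/w1.png

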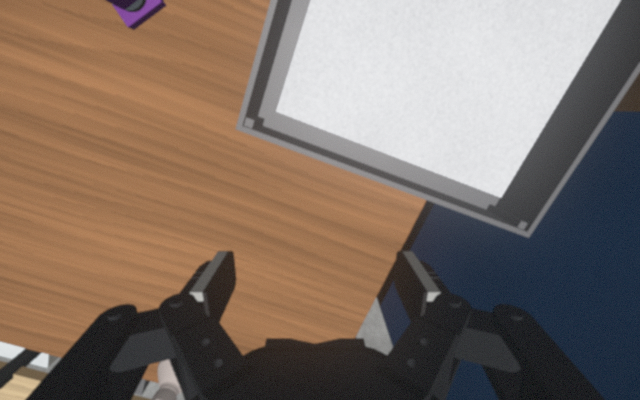

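The view hasn't changed: the call was refused because every row needs all four keys.

```bash
python3 -m jog '[{"dx":0,"dy":0,"dz":-0.03,"roll":0},{"dx":0.033,"dy":-0.015,"dz":0,"roll":0},{"dx":0.033,"dy":-0.015,"dz":0,"roll":0},{"dx":0.033,"dy":-0.015,"dz":0,"roll":0},{"dx":0.033,"dy":-0.015,"dz":0,"roll":0},{"dx":0.033,"dy":-0.015,"dz":0,"roll":0},{"dx":0.033,"dy":-0.015,"dz":0,"roll":0},{"dx":0.033,"dy":-0.015,"dz":0,"roll":0},{"dx":0.033,"dy":-0.015,"dz":0,"roll":0},{"dx":0.033,"dy":-0.015,"dz":0,"roll":0}]' -1 60
python3 -m jog '[{"dx":0.032,"dy":-0.019,"dz":0,"roll":0},{"dx":0,"dy":0,"dz":0,"roll":8.5},{"dx":0,"dy":0,"dz":0,"roll":8.5},{"dx":0,"dy":0,"dz":0,"roll":8.5},{"dx":0,"dy":0,"dz":0,"roll":8.5},{"dx":0,"dy":0,"dz":0.01,"roll":0},{"dx":0,"dy":0,"dz":0,"roll":0}]'
python3 - <<'E'
from h import *
c=arm.calibration("wrist"); im=arm.snapshot("wrist"); cv2.imwrite("pics/w2.png",im[:,:,::-1]); np.save("w2.npy",np.hstack([c["R"],c["t"][:,None]]));
E
```

```text
t: 1.2
tool_pos: [0.4495, -0.355, 0.2612]
ee_rot: [-3.141, 0.0, 0.355]
force: [-0.1, -0.8, -0.2]
finger_gap: 0.0856
t: 1.9
tool_pos: [0.4714, -0.3267, 0.2492]
ee_rot: [-3.14, 0.003, -0.235]
force: [-0.6, 0.8, -0.1]
finger_gap: 0.0856
```

View pics/w2.png

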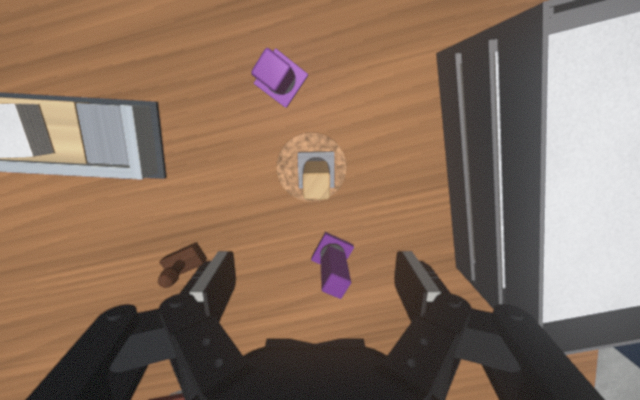

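Run:
```python
from h import *
a=cv2.imread("pics/w2.png"); cv2.imwrite("pics/w2c.png",crop(a,265,125,365,210,7))
cv2.imwrite("pics/w2j.png",crop(a,0,80,170,190,4))
```

```text
(no output)
```

View pics/w2c.png

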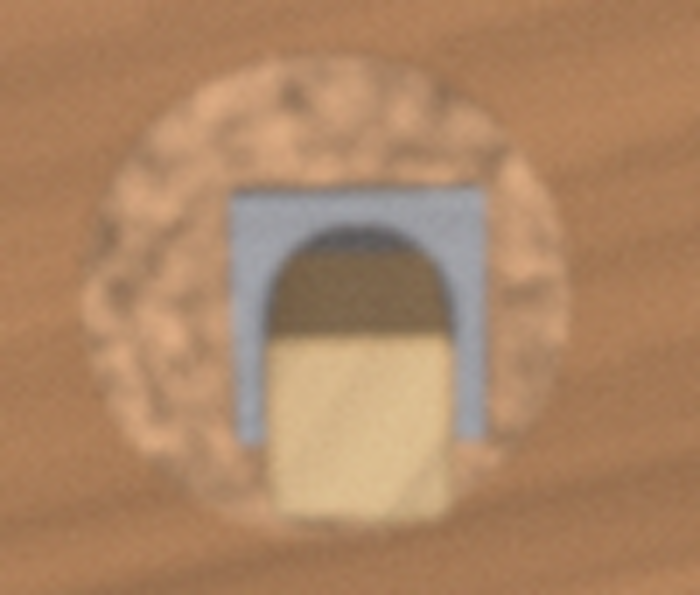

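View pics/w2j.png

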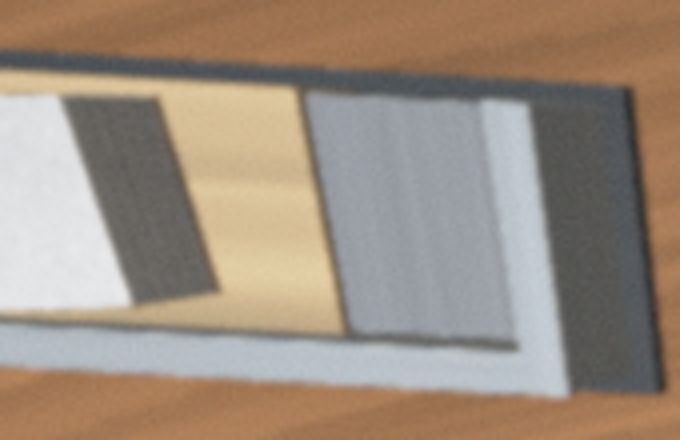

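Run:
```python
from h import *
M=np.load("w2.npy"); c=dict(intrinsics=arm.calibration("wrist")["intrinsics"],R=M[:,:3],t=M[:,3])
f=lambda x,y,z: ray("wrist",(265+(x+.5)/7-.5,125+(y+.5)/7-.5),z,c)[:2]
top=np.array([f(*p,.102) for p in [(269,338),(455,335),(452,520),(272,518)]])
ft=np.array([f(*p,.018) for p in [(232,190),(486,190),(486,438),(236,440)]])
co=np.array([f(*p,.006) for p in [(83,292),(568,292),(326,55),(326,530)]])
for P in(top,ft,co): print(P.round(4).tolist(),P.mean(0)); d=P[1]-P[0]; print(np.degrees(np.arctan2(d[1],d[0])),np.linalg.norm(d))
g=lambda x,y,z: ray("wrist",((x+.5)/4-.5,80+(y+.5)/4-.5),z,c)[:2]
print("stop/fence outer",g(570,395,.046),"stop outer",g(530,105,.046),"plate-gap corners",g(348,333,.034),g(304,92,.034), "fence outer left",g(0,362,.046))
print(arm.read_state()["tool_pos"],arm.read_state()["ee_rot"])
```

```text
[[0.4897, -0.3171], [0.4836, -0.3448], [0.4548, -0.3379], [0.4617, -0.3105]] [ 0.47246601 -0.32758421]
-102.47910179863207 0.028331820479965467
[[0.5022, -0.3093], [0.4909, -0.3567], [0.4426, -0.3463], [0.4538, -0.2976]] [ 0.47237566 -0.32746294]
-103.43026172295605 0.048773499366417124
[[0.4879, -0.2738], [0.4652, -0.3688], [0.5217, -0.3324], [0.4274, -0.3095]] [ 0.47553324 -0.32113994]
-103.4239045251424 0.09773187689285555
stop/fence outer [ 0.51913198 -0.10918383] stop outer [ 0.60357561 -0.13479171] plate-gap corners [ 0.55416813 -0.03918849] [ 0.62501971 -0.06189826] fence outer left [0.5712563  0.06288187]
[ 0.47148769 -0.32681406  0.2497721 ] [-3.14031591e+00  2.27938899e-03 -2.35062947e-01]
```

Wrist crop: the handle top is centred at about (316,186) and the foot is square to the image. The tamper is therefore at (0.472,-0.3275), with its yaw matching the tool's. I'll descend and grasp.

```bash
python3 -m jog '[{"dx":0.001,"dy":0.0005,"dz":0.04,"roll":0},{"dx":0,"dy":0,"dz":0.04,"roll":0},{"dx":0,"dy":0,"dz":0.04,"roll":0},{"dx":0,"dy":0,"dz":0.04,"roll":0},{"dx":0,"dy":0,"dz":0.035,"roll":0},{"dx":0,"dy":0,"dz":0.005,"roll":0},{"dx":0,"dy":0,"dz":0,"roll":0},{"dx":0,"dy":0,"dz":0,"roll":0}]'
python3 -m jog '[{"dx":0,"dy":0,"dz":0,"roll":0},{"dx":0,"dy":0,"dz":0,"roll":0},{"dx":0,"dy":0,"dz":0,"roll":0},{"dx":0,"dy":0,"dz":0,"roll":0},{"dx":0,"dy":0,"dz":0,"roll":0},{"dx":0,"dy":0,"dz":0,"roll":0},{"dx":0,"dy":0,"dz":0,"roll":0},{"dx":0,"dy":0,"dz":0,"roll":0}]' 1 80
```

```text
t: 2.75
tool_pos: [0.4742, -0.3293, 0.0535]
ee_rot: [3.14, -0.003, -0.238]
force: [0.4, 0.1, 0.5]
finger_gap: 0.0852
t: 3.55
tool_pos: [0.4736, -0.3287, 0.0523]
ee_rot: [3.141, -0.002, -0.239]
force: [-0.0, 0.7, 6.8]
finger_gap: 0.0296
```

Grip is firm, with a 29.6 mm gap on the 30 mm handle. I'll lift and move to a viewpoint beside the jig.

```bash
python3 -m jog '[{"dx":0,"dy":0,"dz":-0.02,"roll":0},{"dx":0,"dy":0,"dz":-0.045,"roll":0},{"dx":0,"dy":0,"dz":-0.045,"roll":0},{"dx":0,"dy":0,"dz":-0.045,"roll":0},{"dx":0,"dy":0,"dz":-0.045,"roll":3.1}]'
python3 -m jog '[{"dx":-0.005,"dy":-0.041,"dz":0,"roll":0},{"dx":-0.005,"dy":-0.041,"dz":0,"roll":0},{"dx":-0.005,"dy":-0.041,"dz":0,"roll":0},{"dx":-0.005,"dy":-0.041,"dz":0,"roll":0},{"dx":-0.005,"dy":-0.041,"dz":0,"roll":0},{"dx":-0.005,"dy":-0.041,"dz":0,"roll":0},{"dx":-0.005,"dy":-0.041,"dz":0,"roll":0},{"dx":-0.005,"dy":-0.041,"dz":0,"roll":0},{"dx":0,"dy":0,"dz":0,"roll":0},{"dx":0,"dy":0,"dz":0,"roll":0}]'
python3 - <<'E'
from h import *
c=arm.calibration("wrist"); im=arm.snapshot("wrist"); cv2.imwrite("pics/w3.png",im[:,:,::-1]); np.save("w3.npy",np.hstack([c["R"],c["t"][:,None]]));
E
```

```text
t: 4.05
tool_pos: [0.4722, -0.3274, 0.2519]
ee_rot: [-3.141, 0.002, -0.293]
force: [0.4, -0.3, -2.0]
finger_gap: 0.0292
t: 5.05
tool_pos: [0.5287, -0.0016, 0.2503]
ee_rot: [3.141, 0.002, -0.29]
force: [0.3, -0.9, -1.8]
finger_gap: 0.0294
```

View pics/w3.png

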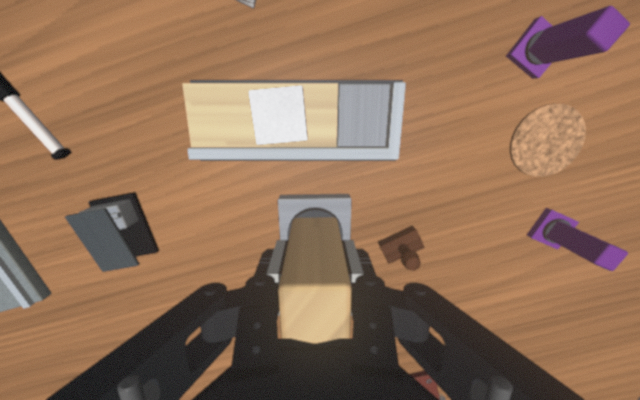

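The tamper hangs straight. The jig spans (185,80)-(405,160) with the fence along row 150 and the stop at column 397. The block is at (278,115).

```bash
python3 - <<'E'
from h import *
a=cv2.imread("pics/w3.png"); cv2.imwrite("pics/w3c.png",crop(a,175,70,415,170,3.3))
E
python3 - <<'E'
import cv2
a=cv2.imread("pics/w3.png"); b=cv2.resize(a[70:170,230:415],None,fx=4.3,fy=4.3,interpolation=cv2.INTER_CUBIC); cv2.imwrite("pics/w3d.png",b); print(b.shape)
E
```

```text
(430, 796, 3)
```

View pics/w3d.png

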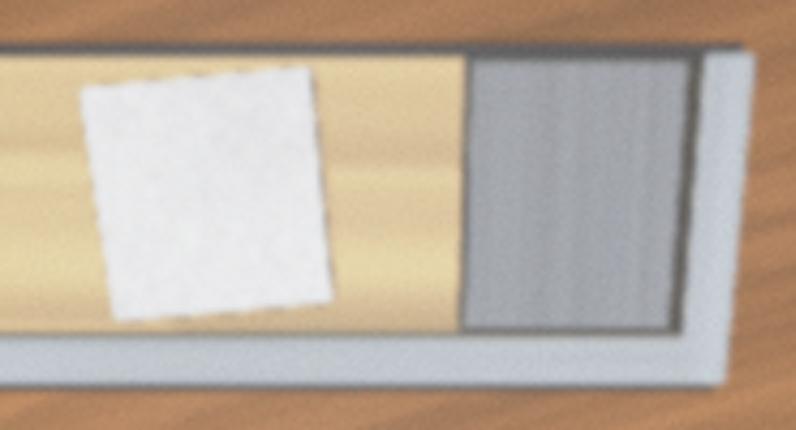

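View pics/w3c.png

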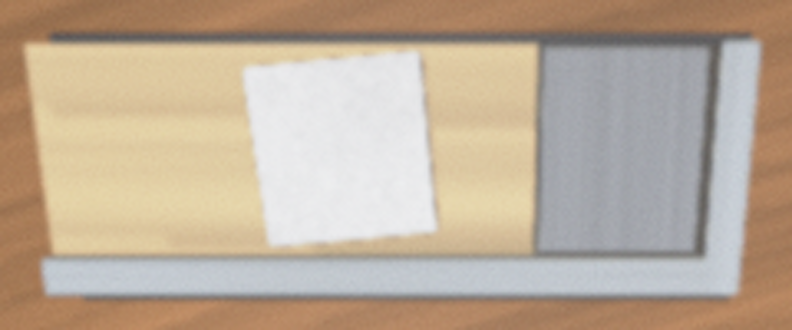

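Run:
```python
from h import *
M=np.load("w3.npy"); c=dict(intrinsics=arm.calibration("wrist")["intrinsics"],R=M[:,:3],t=M[:,3])
f=lambda x,y,z,s=4.3,o=(230,70): ray("wrist",(o[0]+(x+.5)/s-.5,o[1]+(y+.5)/s-.5),z,c)[:2]
cor=f(681,335,.046); fl=f(43,260,.046,3.3,(175,70)); st=f(703,52,.046); fm=f(20,334,.046)
print("corner",cor,"fence left",fl,"stop end",st)
for d in (fl-cor,fm-cor): print("fence ang",np.degrees(np.arctan2(d[1],d[0])),np.linalg.norm(d))
d=st-cor; print("stop ang+90",np.degrees(np.arctan2(d[1],d[0]))+90,np.linalg.norm(d))
B=np.array([f(*p,.064) for p in [(80,90),(308,69),(331,301),(115,320)]])
yaw=np.radians(-106.8); u=np.array([np.cos(yaw),np.sin(yaw)]); v=np.array([-u[1],u[0]])
h=cor-.03*u+.03*v; print("home",h)
for n,P in [("B",B.mean(0)),("j1",f(466,58,.034)),("j2",f(462,328,.034)),*[("c",b) for b in B]]: print(n,P.round(4),"jig",((P-h)@u).round(4),((P-h)@v).round(4))
d=B[1]-B[0]; print(np.degrees(np.arctan2(d[1],d[0])),np.linalg.norm(d))
d=B[2]-B[3]; print(np.degrees(np.arctan2(d[1],d[0])),np.linalg.norm(d))
print("coaster",[ray("wrist",p,.006,c)[:2].round(4).tolist() for p in [(549,139.5)]])
# foot centre vs tool; foot top front corners
s=arm.read_state(); z=s["tool_pos"][2]-.0463+.012
for p in[(277,196),(353,196)]: print("foot corner",ray("wrist",p,z,c)[:2], s["tool_pos"])
```

```text
corner [ 0.53656111 -0.09809663] fence left [0.6066973  0.14067457] stop end [ 0.60892827 -0.11940692]
fence ang 73.63047832505582 0.24885893970897396
fence ang 73.28491812216838 0.19083606520906118
stop ang+90 73.59163692315227 0.07543960923800454
home [ 0.57395164 -0.078048  ]
B [0.611 0.018] jig -0.1027 0.0077
j1 [ 0.6264 -0.0591] jig -0.0333 0.0448
j2 [ 0.5549 -0.0385] jig -0.0323 -0.0297
c [0.6457 0.0411] jig -0.1348 0.0343
c [ 0.6337 -0.0167] jig -0.076 0.0395
c [ 0.5763 -0.0051] jig -0.0705 -0.0188
c [0.5883 0.0528] jig -0.1294 -0.0241
-101.75350119326257 0.05897584503660105
-101.69546707141747 0.059157811107171054
coaster [[0.4761, -0.3208]]
foot corner [0.56013134 0.01611598] [ 0.52877557 -0.00257632  0.25047999]
foot corner [ 0.54563166 -0.03242618] [ 0.52877557 -0.00257632  0.25047999]
```

Measured in the jig frame, home is at (0.574,-0.078) and the tool's y axis runs along the feed. The block is at (-103,+8) mm and about +5° askew. First I'll place the foot on the open side and push the block to the fence.

```bash
python3 -m jog '[{"dx":0.036,"dy":-0.011,"dz":0,"roll":0},{"dx":0.036,"dy":-0.011,"dz":0,"roll":0},{"dx":0.036,"dy":-0.011,"dz":0,"roll":0},{"dx":0.037,"dy":-0.011,"dz":0,"roll":0},{"dx":0,"dy":0,"dz":0.04,"roll":0},{"dx":0,"dy":0,"dz":0.04,"roll":0},{"dx":0,"dy":0,"dz":0.04,"roll":0},{"dx":0,"dy":0,"dz":0.04,"roll":0},{"dx":0,"dy":0,"dz":0.004,"roll":0},{"dx":0,"dy":0,"dz":0,"roll":0}]'
cat >> h.py <<'E'
H=np.array([.574,-.078]); Y=np.radians(-106.5); U=np.array([np.cos(Y),np.sin(Y)]); V=np.array([-U[1],U[0]])
def st():
    s=arm.read_state(); d=s["tool_pos"][:2]-H
    print("jig x,y,z mm",(d@U*1e3).round(1),(d@V*1e3).round(1),(s["tool_pos"][2]*1e3).round(1),"yaw",np.degrees(s["ee_rot"][2]).round(2),"F feed,lat,z",(s["force"][:2]@U).round(1),(s["force"][:2]@V).round(1),s["force"][2].round(1),"t",s["t"])
E
python3 -c "from h import *;st()"
```

```text
t: 6.1
tool_pos: [0.6796, -0.0036, 0.0859]
ee_rot: [3.141, 0.004, -0.294]
force: [0.5, 0.6, -1.1]
finger_gap: 0.0294
jig x,y,z mm -101.4 80.1 85.9 yaw -16.87 F feed,lat,z -0.7 0.3 -1.1 t 6.1
```

```bash
python3 -m jog '[{"dx":-0.005,"dy":-0.001,"dz":0,"roll":0},{"dx":-0.005,"dy":0,"dz":0,"roll":-0.3},{"dx":-0.004,"dy":0,"dz":0,"roll":0},{"dx":-0.003,"dy":0,"dz":0,"roll":0},{"dx":-0.003,"dy":0,"dz":0,"roll":0},{"dx":-0.002,"dy":0,"dz":0,"roll":0},{"dx":-0.001,"dy":0,"dz":0,"roll":0},{"dx":-0.001,"dy":0,"dz":0,"roll":0},{"dx":0,"dy":0,"dz":0,"roll":0}]'
python3 -c "from h import *;st()"
python3 -m jog '[{"dx":-0.0005,"dy":0,"dz":0,"roll":0},{"dx":-0.0005,"dy":0,"dz":0,"roll":0},{"dx":0,"dy":0,"dz":0,"roll":0},{"dx":0,"dy":0,"dz":0,"roll":0}]'
python3 -c "from h import *;st()
im=arm.snapshot('side'); cv2.imwrite('pics/s1.png',crop(im[:,:,::-1],270,130,430,250,5))"
```

```text
t: 7.0
tool_pos: [0.6582, 0.0056, 0.0873]
ee_rot: [-3.142, -0.0, -0.287]
force: [0.6, -0.9, -0.5]
finger_gap: 0.0291
jig x,y,z mm -104.1 57.0 87.3 yaw -16.47 F feed,lat,z 0.7 0.8 -0.5 t 7.0
t: 7.4
tool_pos: [0.6578, 0.0056, 0.0876]
ee_rot: [-3.142, -0.001, -0.288]
force: [4.0, -1.1, -2.6]
finger_gap: 0.0292
jig x,y,z mm -104.0 56.6 87.6 yaw -16.48 F feed,lat,z -0.1 4.2 -2.6 t 7.4
```

View pics/s1.png

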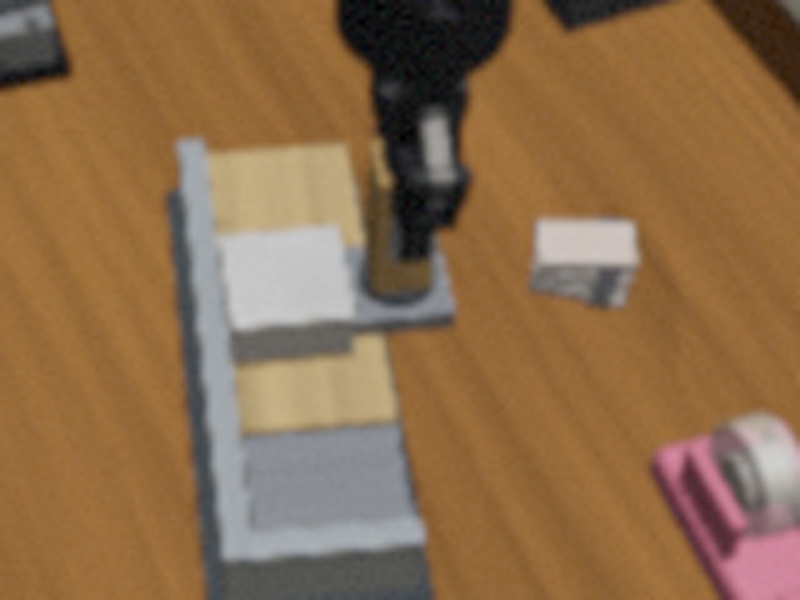

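The block lies against the fence: 4 N lateral, with the foot 1.6 mm further out than predicted, so I'm shifting my y origin by that amount. Next I'll go around behind the block.

```bash
python3 -m jog '[{"dx":0.01,"dy":0,"dz":0,"roll":0},{"dx":0,"dy":-0.037,"dz":0,"roll":0},{"dx":0,"dy":-0.037,"dz":0,"roll":0},{"dx":-0.02,"dy":0,"dz":0,"roll":0},{"dx":-0.02,"dy":0,"dz":0,"roll":0},{"dx":-0.02,"dy":0,"dz":0,"roll":0},{"dx":-0.004,"dy":0,"dz":0.001,"roll":0},{"dx":0,"dy":0,"dz":0,"roll":0},{"dx":0,"dy":0,"dz":0,"roll":0}]'
python3 -c "from h import *;st()
im=arm.snapshot('side'); cv2.imwrite('pics/s2.png',crop(im[:,:,::-1],270,130,430,250,5))"
```

```text
t: 8.35
tool_pos: [0.6272, 0.0919, 0.0864]
ee_rot: [-3.142, -0.0, -0.288]
force: [0.2, -0.2, -2.5]
finger_gap: 0.0293
jig x,y,z mm -178.0 2.7 86.4 yaw -16.48 F feed,lat,z 0.2 0.3 -2.5 t 8.35
```

View pics/s2.png

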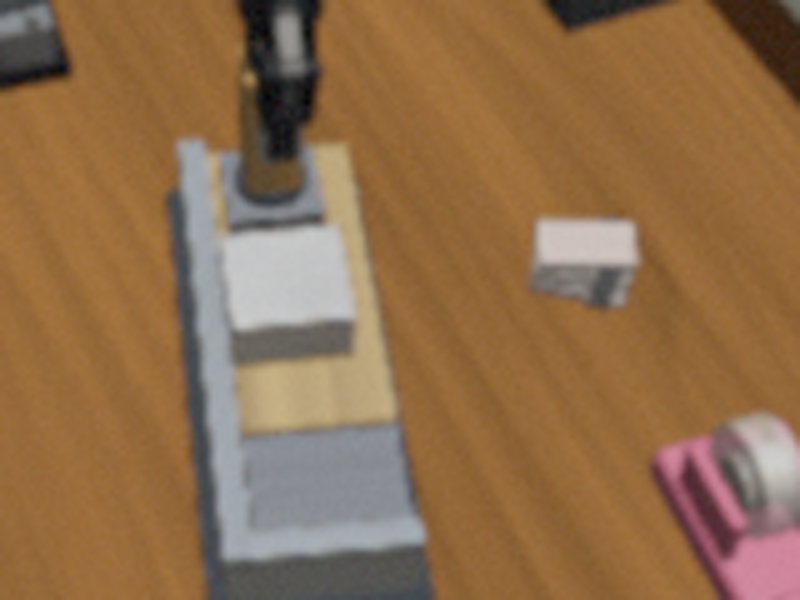

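The block is flush with the fence and the foot sits squarely behind it. Now I'll feed it.

```bash
python3 -m jog '[{"dx":-0.001,"dy":0.008,"dz":0,"roll":0},{"dx":0,"dy":0.006,"dz":0,"roll":0},{"dx":0,"dy":0.008,"dz":0,"roll":0},{"dx":0,"dy":0.01,"dz":0,"roll":0},{"dx":0,"dy":0.01,"dz":0,"roll":0},{"dx":0,"dy":0.01,"dz":0,"roll":0},{"dx":0,"dy":0.01,"dz":0,"roll":0},{"dx":0,"dy":0.01,"dz":0,"roll":0},{"dx":0,"dy":0.01,"dz":0,"roll":0},{"dx":0,"dy":0.01,"dz":0,"roll":0}]'
python3 -m jog '[{"dx":0,"dy":0.01,"dz":0,"roll":0},{"dx":0,"dy":0.008,"dz":0,"roll":0},{"dx":0,"dy":0.005,"dz":0,"roll":0},{"dx":0,"dy":0.003,"dz":0,"roll":0},{"dx":0,"dy":0.002,"dz":0,"roll":0},{"dx":0,"dy":0,"dz":0,"roll":0}]'
python3 -c "from h import *;st()
im=arm.snapshot('side'); cv2.imwrite('pics/s3.png',crop(im[:,:,::-1],270,130,430,250,5))"
```

```text
t: 9.4
tool_pos: [0.5991, 0.0034, 0.0864]
ee_rot: [-3.142, -0.0, -0.287]
force: [-0.1, 0.5, -1.2]
finger_gap: 0.0289
t: 10.0
tool_pos: [0.5913, -0.0228, 0.0862]
ee_rot: [3.141, 0.0, -0.288]
force: [-0.2, 0.5, -3.2]
finger_gap: 0.029
jig x,y,z mm -57.9 0.9 86.2 yaw -16.47 F feed,lat,z -0.4 -0.4 -3.2 t 10.0
```

View pics/s3.png

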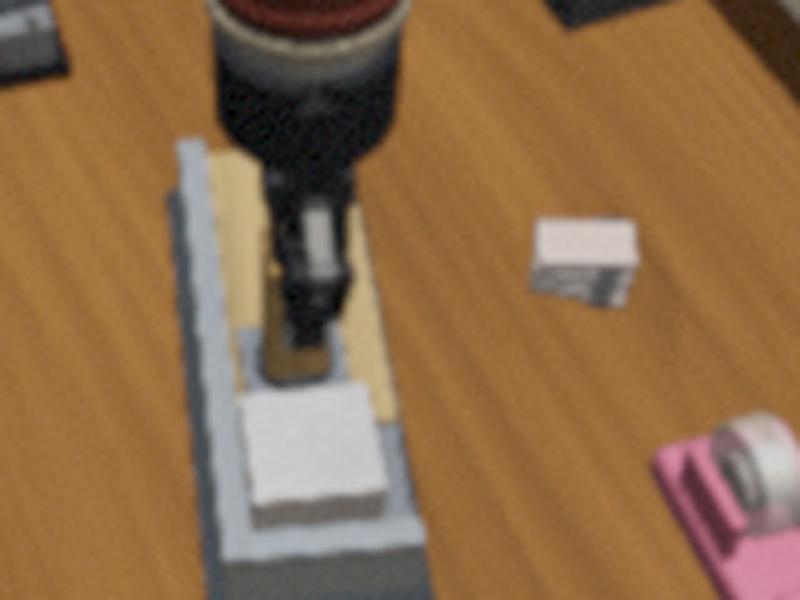

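```bash
python3 -m jog '[{"dx":0,"dy":0.001,"dz":0,"roll":0},{"dx":0,"dy":0.001,"dz":0,"roll":0},{"dx":0,"dy":0.0005,"dz":0,"roll":0},{"dx":0,"dy":0,"dz":0,"roll":0}]'
python3 -c "from h import *;st()"
python3 -m jog '[{"dx":0,"dy":0.0005,"dz":0,"roll":0},{"dx":0,"dy":0.0005,"dz":0,"roll":0},{"dx":0,"dy":0,"dz":0,"roll":0}]'
python3 -c "from h import *;st()"
```

```text
t: 10.45
tool_pos: [0.5906, -0.025, 0.0862]
ee_rot: [3.142, 0.0, -0.287]
force: [1.2, 0.1, -2.1]
finger_gap: 0.029
jig x,y,z mm -55.6 0.9 86.2 yaw -16.46 F feed,lat,z -0.4 1.1 -2.1 t 10.45
t: 10.75
tool_pos: [0.5904, -0.026, 0.0863]
ee_rot: [3.142, 0.0, -0.287]
force: [0.4, 1.1, -1.8]
finger_gap: 0.0292
jig x,y,z mm -54.5 1.0 86.3 yaw -16.47 F feed,lat,z -1.1 0.1 -1.8 t 10.75
```

```bash
python3 -m jog '[{"dx":0,"dy":0.0005,"dz":0,"roll":0},{"dx":0,"dy":0.0005,"dz":0,"roll":0},{"dx":0,"dy":0,"dz":0,"roll":0}]'
python3 -c "from h import *;st()"
python3 -m jog '[{"dx":0,"dy":0.0005,"dz":0,"roll":0},{"dx":0,"dy":0.0005,"dz":0,"roll":0},{"dx":0,"dy":0,"dz":0,"roll":0}]'
python3 -c "from h import *;st()
im=arm.snapshot('side'); cv2.imwrite('pics/s4.png',crop(im[:,:,::-1],300,180,380,245,9))
im=arm.snapshot('scene'); cv2.imwrite('pics/s5.png',crop(im[:,:,::-1],265,160,355,230,8))"
```

```text
t: 11.05
tool_pos: [0.5903, -0.0266, 0.0864]
ee_rot: [-3.141, -0.0, -0.288]
force: [1.9, 2.5, -2.9]
finger_gap: 0.0292
jig x,y,z mm -53.9 1.1 86.4 yaw -16.48 F feed,lat,z -3.0 1.1 -2.9 t 11.05
t: 11.35
tool_pos: [0.5905, -0.0269, 0.0866]
ee_rot: [-3.14, -0.001, -0.288]
force: [1.6, 4.5, -2.2]
finger_gap: 0.0293
jig x,y,z mm -53.7 1.3 86.6 yaw -16.49 F feed,lat,z -4.8 0.2 -2.2 t 11.35
```

View pics/s4.png

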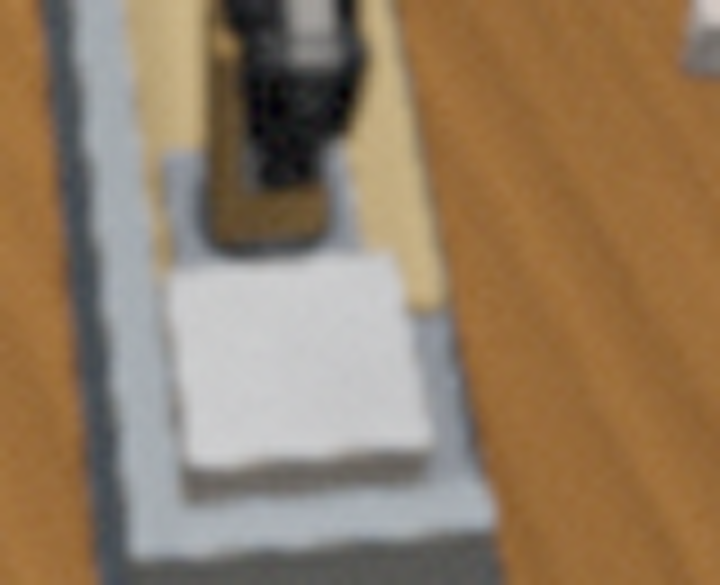

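View pics/s5.png

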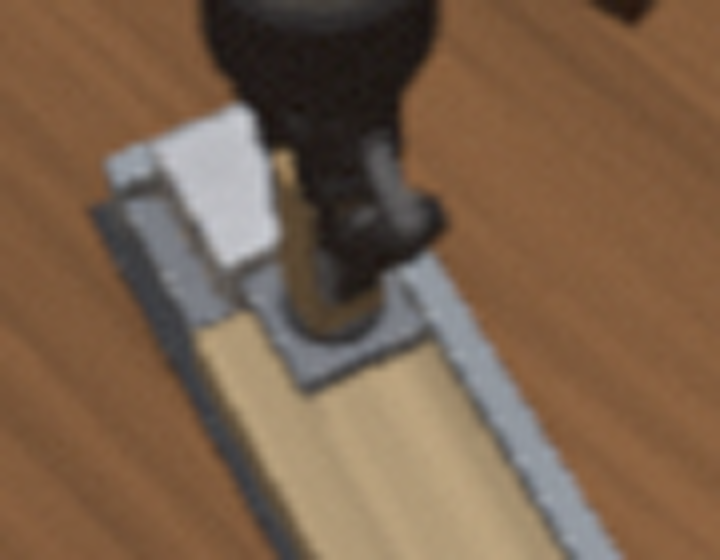

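Feed force of 4.8 N at x=-53.7 means the block is against the stop. I'll go round and give it a gentle side push at home so it seats on the fence.

```bash
python3 -m jog '[{"dx":0,"dy":-0.015,"dz":0,"roll":0},{"dx":0.04,"dy":0,"dz":0,"roll":0},{"dx":0.038,"dy":0,"dz":0,"roll":0},{"dx":0,"dy":0.033,"dz":0,"roll":0},{"dx":0,"dy":0.033,"dz":0,"roll":0},{"dx":-0.01,"dy":0,"dz":0,"roll":0},{"dx":-0.006,"dy":0,"dz":0,"roll":0},{"dx":-0.004,"dy":0,"dz":0,"roll":0},{"dx":-0.001,"dy":0,"dz":0,"roll":0},{"dx":0,"dy":0,"dz":0,"roll":0}]'
python3 -c "from h import *;st()"
python3 -m jog '[{"dx":-0.001,"dy":0,"dz":0,"roll":0},{"dx":-0.0005,"dy":0,"dz":0,"roll":0},{"dx":-0.0005,"dy":0,"dz":0,"roll":0},{"dx":0,"dy":0,"dz":0,"roll":0}]'
python3 -c "from h import *;st()"
```

```text
t: 12.45
tool_pos: [0.6302, -0.092, 0.0866]
ee_rot: [3.142, -0.0, -0.286]
force: [-0.3, 0.5, -1.5]
finger_gap: 0.0295
jig x,y,z mm -2.5 57.9 86.6 yaw -16.4 F feed,lat,z -0.4 -0.4 -1.5 t 12.45
t: 12.85
tool_pos: [0.6287, -0.0924, 0.0866]
ee_rot: [-3.141, -0.001, -0.288]
force: [2.3, -0.1, -1.0]
finger_gap: 0.0293
jig x,y,z mm -1.7 56.5 86.6 yaw -16.48 F feed,lat,z -0.6 2.2 -1.0 t 12.85
```

Same contact as before: y=56.5, 2 N. Backing off, lifting and checking from above.

```bash
python3 -m jog '[{"dx":0.006,"dy":0,"dz":0,"roll":0},{"dx":0,"dy":0,"dz":-0.04,"roll":0},{"dx":0,"dy":0,"dz":-0.04,"roll":0},{"dx":0,"dy":0,"dz":-0.04,"roll":0},{"dx":-0.032,"dy":0,"dz":0,"roll":0},{"dx":-0.032,"dy":0,"dz":0,"roll":0},{"dx":-0.032,"dy":0,"dz":0,"roll":0},{"dx":-0.032,"dy":0,"dz":0,"roll":0},{"dx":0,"dy":0,"dz":0,"roll":0},{"dx":0,"dy":0,"dz":0,"roll":0}]'
python3 - <<'E'
from h import *
st()
c=arm.calibration("wrist"); im=arm.snapshot("wrist"); cv2.imwrite("pics/w4.png",im[:,:,::-1]); np.save("w4.npy",np.hstack([c["R"],c["t"][:,None]]));st()
cv2.imwrite("pics/w4c.png",crop(im[:,:,::-1],180,40,400,160,3.6))
E
```

```text
t: 13.85
tool_pos: [0.5112, -0.0579, 0.2067]
ee_rot: [3.141, -0.001, -0.287]
force: [0.7, -0.1, -2.5]
finger_gap: 0.0295
jig x,y,z mm -1.4 -65.9 206.7 yaw -16.47 F feed,lat,z -0.1 0.7 -2.5 t 13.85
jig x,y,z mm -1.4 -65.2 206.9 yaw -16.48 F feed,lat,z 0.3 -0.2 -2.3 t 13.9
```

View pics/w4c.png

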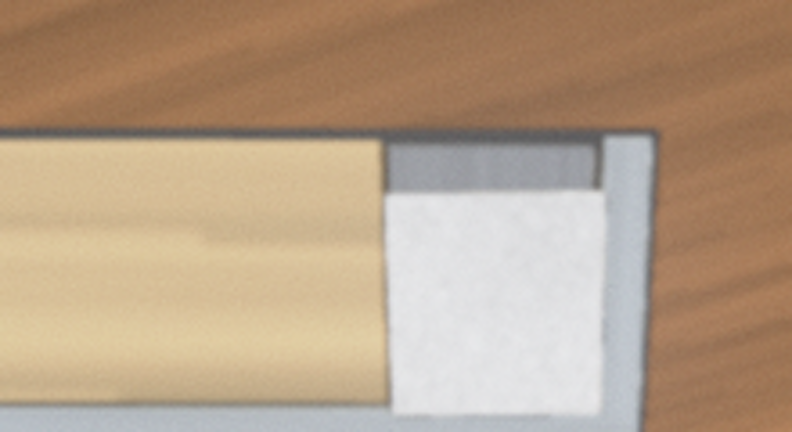

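The block sits in the corner, flush with the fence and stop. I'll compute its centre for the press.

Run:
```python
from h import *
M=np.load("w4.npy"); c=dict(intrinsics=arm.calibration("wrist")["intrinsics"],R=M[:,:3],t=M[:,3])
f=lambda x,y,z: ray("wrist",(180+(x+.5)/3.6-.5,40+(y+.5)/3.6-.5),z,c)[:2]
B=np.array([f(*p,.064) for p in [(385,193),(603,191),(601,413),(394,413)]])
J=lambda P: (((P-H)@U*1e3).round(1),((P-H)@V*1e3).round(1))
print([J(b) for b in B],J(B.mean(0)),"stop",J(f(604,136,.046)),"lane end",J(f(384,140,.034)))
for e in(B[1]-B[0],B[2]-B[3]): print(np.degrees(np.arctan2(e[1],e[0])))
```

```text
[(np.float64(-29.4), np.float64(29.2)), (np.float64(28.9), np.float64(29.8)), (np.float64(30.5), np.float64(-29.4)), (np.float64(-28.6), np.float64(-29.5))] (np.float64(0.3), np.float64(0.0)) stop (np.float64(30.6), np.float64(45.2)) lane end (np.float64(-32.1), np.float64(45.3))
-105.98374014851859
-106.47048687537489
```

```bash
python3 -m jog '[{"dx":0.033,"dy":0.002,"dz":0,"roll":0},{"dx":0.033,"dy":0,"dz":0,"roll":0},{"dx":0,"dy":0,"dz":0.03,"roll":0},{"dx":0,"dy":0,"dz":0.03,"roll":0},{"dx":0,"dy":0,"dz":0.028,"roll":0},{"dx":0,"dy":0,"dz":0.003,"roll":0},{"dx":0,"dy":0,"dz":0,"roll":0},{"dx":0,"dy":0,"dz":0,"roll":0}]'
python3 -c "from h import *;st()"
```

```text
t: 14.7
tool_pos: [0.5755, -0.079, 0.1171]
ee_rot: [3.142, -0.003, -0.288]
force: [0.5, -0.5, -2.0]
finger_gap: 0.0292
jig x,y,z mm 0.5 1.8 117.1 yaw -16.48 F feed,lat,z 0.4 0.6 -2.0 t 14.7
```

```bash
python3 -m jog '[{"dx":-0.001,"dy":0,"dz":0.003,"roll":0},{"dx":0,"dy":0,"dz":0.002,"roll":0},{"dx":0,"dy":0,"dz":0.002,"roll":0},{"dx":0,"dy":0,"dz":0.002,"roll":0},{"dx":0,"dy":0,"dz":0.002,"roll":0},{"dx":0,"dy":0,"dz":0,"roll":0}]'
python3 -c "from h import *;st()"
python3 -m jog '[{"dx":0,"dy":0,"dz":0.002,"roll":0},{"dx":0,"dy":0,"dz":0.002,"roll":0},{"dx":0,"dy":0,"dz":0.002,"roll":0},{"dx":0,"dy":0,"dz":0,"roll":0}]'
python3 -c "from h import *;st()"
```

```text
t: 15.3
tool_pos: [0.5734, -0.0783, 0.1048]
ee_rot: [-3.141, -0.001, -0.287]
force: [1.2, -0.0, 4.0]
finger_gap: 0.0289
jig x,y,z mm 0.4 -0.5 104.8 yaw -16.47 F feed,lat,z -0.3 1.1 4.0 t 15.3
t: 15.7
tool_pos: [0.5735, -0.0783, 0.0988]
ee_rot: [-3.142, -0.001, -0.287]
force: [-1.4, -0.3, 6.7]
finger_gap: 0.0293
jig x,y,z mm 0.5 -0.4 98.8 yaw -16.47 F feed,lat,z 0.7 -1.3 6.7 t 15.7
```

```bash
python3 -m jog '[{"dx":0,"dy":0,"dz":0.001,"roll":0},{"dx":0,"dy":0,"dz":0.001,"roll":0},{"dx":0,"dy":0,"dz":0,"roll":0}]'
python3 -c "from h import *;st()"
python3 -m jog '[{"dx":0,"dy":0,"dz":0.001,"roll":0},{"dx":0,"dy":0,"dz":0,"roll":0}]'
python3 -c "from h import *;st()"
```

```text
t: 16.0
tool_pos: [0.5737, -0.0784, 0.0979]
ee_rot: [3.142, -0.002, -0.287]
force: [-3.3, 1.4, 12.1]
finger_gap: 0.0294
jig x,y,z mm 0.4 -0.2 97.9 yaw -16.47 F feed,lat,z -0.4 -3.6 12.1 t 16.0
t: 16.2
tool_pos: [0.5739, -0.0785, 0.0978]
ee_rot: [3.141, -0.002, -0.287]
force: [-4.2, 1.4, 16.4]
finger_gap: 0.0294
jig x,y,z mm 0.5 0.0 97.8 yaw -16.47 F feed,lat,z -0.1 -4.4 16.4 t 16.2
```

```bash
python3 -m jog '[{"dx":-0.0005,"dy":0,"dz":0.0015,"roll":0},{"dx":0,"dy":0,"dz":0,"roll":0},{"dx":0,"dy":0,"dz":0,"roll":0},{"dx":0,"dy":0,"dz":0,"roll":0}]'
python3 - <<'E'
from h import *
st()
for n,b in (("side",(300,170,380,245,8)),("scene",(250,150,360,230,7))):
    im=arm.snapshot(n)[:,:,::-1]; cv2.imwrite(f"pics/p_{n}.png",crop(im,*b))
E
python3 -m jog '[{"dx":0,"dy":0,"dz":0,"roll":0},{"dx":0,"dy":0,"dz":0,"roll":0},{"dx":0,"dy":0,"dz":0,"roll":0},{"dx":0,"dy":0,"dz":0,"roll":0},{"dx":0,"dy":0,"dz":0,"roll":0},{"dx":0,"dy":0,"dz":0,"roll":0},{"dx":0,"dy":0,"dz":0,"roll":0},{"dx":0,"dy":0,"dz":0,"roll":0},{"dx":0,"dy":0,"dz":0,"roll":0},{"dx":0,"dy":0,"dz":0,"roll":0}]'
python3 -c "from h import *;st()"
```

```text
t: 16.6
tool_pos: [0.574, -0.0785, 0.0977]
ee_rot: [3.141, -0.003, -0.287]
force: [-6.8, 1.0, 23.7]
finger_gap: 0.029
jig x,y,z mm 0.5 0.1 97.7 yaw -16.46 F feed,lat,z 0.9 -6.8 23.7 t 16.6
t: 17.7
tool_pos: [0.574, -0.0785, 0.0977]
ee_rot: [3.141, -0.003, -0.287]
force: [-6.9, 2.3, 24.3]
finger_gap: 0.0293
jig x,y,z mm 0.4 0.2 97.7 yaw -16.46 F feed,lat,z -0.2 -7.3 24.3 t 17.7
```

View pics/p_side.png

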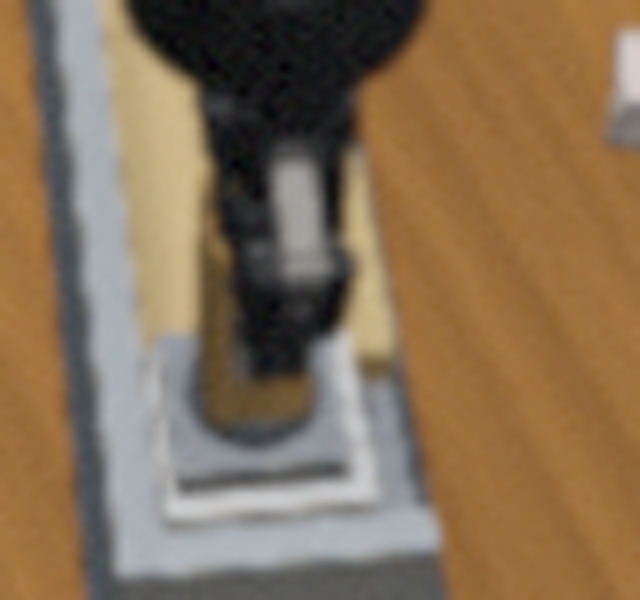

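View pics/p_scene.png

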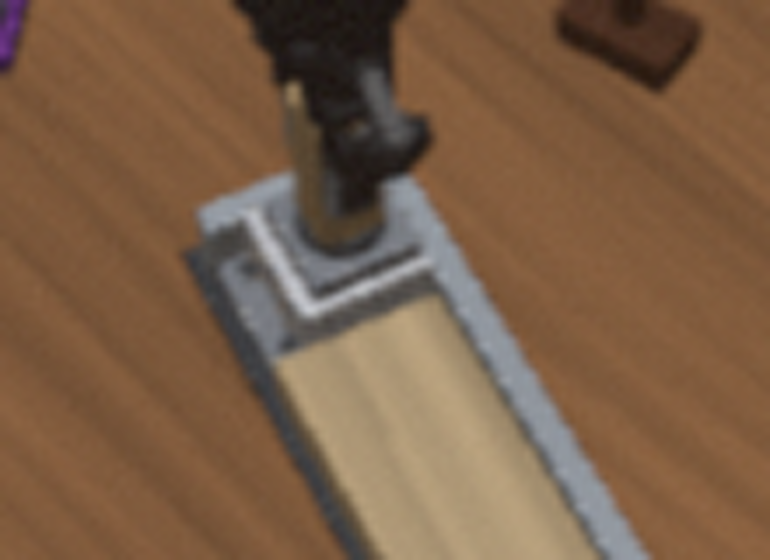

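Bottomed: z stalled at 97.7 with 24 N. There is 7 N of lateral load that could rock the plate, so I'll relieve it while pressing and hold again.

```bash
python3 -m jog '[{"dx":-0.0006,"dy":0,"dz":-0.0003,"roll":0},{"dx":0,"dy":0,"dz":0,"roll":0},{"dx":0,"dy":0,"dz":0,"roll":0}]'
python3 -c "from h import *;st();print(arm.read_state()['torque'])"
python3 -m jog '[{"dx":-0.0006,"dy":0,"dz":0,"roll":0},{"dx":0,"dy":0,"dz":0,"roll":0},{"dx":0,"dy":0,"dz":0,"roll":0}]'
python3 -c "from h import *;st();print(arm.read_state()['torque'])"
```

```text
t: 18.0
tool_pos: [0.5737, -0.0784, 0.0977]
ee_rot: [3.141, -0.004, -0.287]
force: [-5.6, 0.5, 20.8]
finger_gap: 0.029
jig x,y,z mm 0.5 -0.1 97.7 yaw -16.46 F feed,lat,z 1.1 -5.5 20.8 t 18.0
[0.22760187 1.22771796 0.01715031]
t: 18.3
tool_pos: [0.5735, -0.0783, 0.0978]
ee_rot: [3.142, -0.005, -0.287]
force: [-3.3, 1.2, 19.8]
finger_gap: 0.029
jig x,y,z mm 0.4 -0.4 97.8 yaw -16.47 F feed,lat,z -0.2 -3.5 19.8 t 18.3
[ 0.16830377  0.83401136 -0.02387675]
```

```bash
python3 -m jog '[{"dx":-0.0008,"dy":0,"dz":0.0003,"roll":0},{"dx":0,"dy":0,"dz":0,"roll":0},{"dx":0,"dy":0,"dz":0,"roll":0}]'
python3 -c "from h import *;st();print(arm.read_state()['torque'])"
python3 -m jog '[{"dx":0,"dy":0,"dz":0,"roll":0},{"dx":0,"dy":0,"dz":0,"roll":0},{"dx":0,"dy":0,"dz":0,"roll":0},{"dx":0,"dy":0,"dz":0,"roll":0},{"dx":0,"dy":0,"dz":0,"roll":0},{"dx":0,"dy":0,"dz":0,"roll":0},{"dx":0,"dy":0,"dz":0,"roll":0},{"dx":0,"dy":0,"dz":0,"roll":0},{"dx":0,"dy":0,"dz":0,"roll":0},{"dx":0,"dy":0,"dz":0,"roll":0}]'
python3 - <<'E'
from h import *
st()
c=arm.calibration("wrist"); im=arm.snapshot("wrist")[:,:,::-1]; cv2.imwrite("pics/p_w.png",im); np.save("pw.npy",np.hstack([c["R"],c["t"][:,None]]))
im=arm.snapshot("side")[:,:,::-1]; cv2.imwrite("pics/p_side2.png",crop(im,300,180,370,250,8))
E
```

```text
t: 18.6
tool_pos: [0.5733, -0.0783, 0.0978]
ee_rot: [-3.142, -0.007, -0.287]
force: [-2.0, 0.4, 19.2]
finger_gap: 0.0291
jig x,y,z mm 0.4 -0.6 97.8 yaw -16.47 F feed,lat,z 0.1 -2.0 19.2 t 18.6
[ 0.1337366   0.63769581 -0.0819586 ]
t: 19.6
tool_pos: [0.5733, -0.0783, 0.0978]
ee_rot: [-3.142, -0.006, -0.287]
force: [-2.7, 0.2, 19.6]
finger_gap: 0.0293
jig x,y,z mm 0.5 -0.6 97.8 yaw -16.47 F feed,lat,z 0.6 -2.7 19.6 t 19.6
```

View pics/p_w.png

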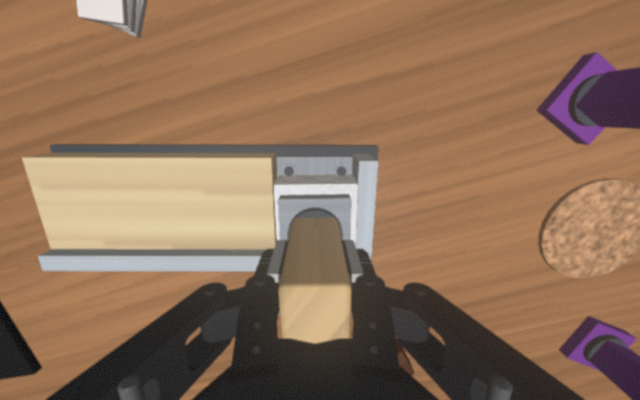

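View pics/p_side2.png

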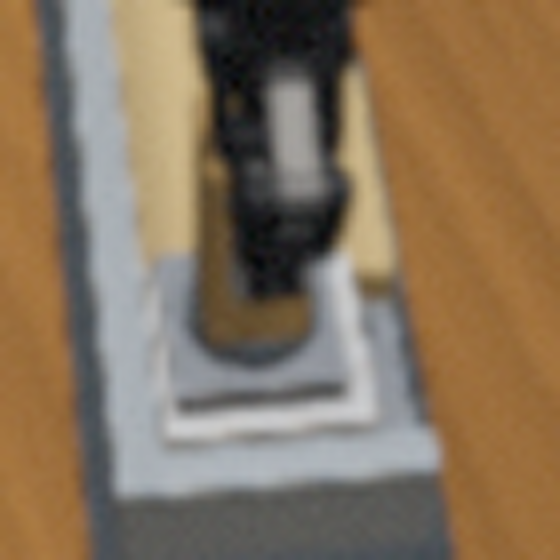

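The foot still sits at row ~197 in the wrist view, as it did before the press, so it has not slipped in the grip. Tool tilt is 0.006 rad, so the block and plate are level and bottomed, held for about 3 s. Lifting off slowly.

```bash
python3 -m jog '[{"dx":0,"dy":0,"dz":-0.002,"roll":0},{"dx":0,"dy":0,"dz":-0.002,"roll":0},{"dx":0,"dy":0,"dz":-0.002,"roll":0},{"dx":0,"dy":0,"dz":-0.002,"roll":0},{"dx":0,"dy":0,"dz":-0.002,"roll":0},{"dx":0,"dy":0,"dz":-0.002,"roll":0},{"dx":0,"dy":0,"dz":-0.002,"roll":0},{"dx":0,"dy":0,"dz":-0.003,"roll":0},{"dx":0,"dy":0,"dz":-0.005,"roll":0},{"dx":0,"dy":0,"dz":-0.01,"roll":0}]'
python3 -m jog '[{"dx":0,"dy":0,"dz":-0.03,"roll":0},{"dx":0,"dy":0,"dz":-0.04,"roll":0},{"dx":0,"dy":0,"dz":-0.01,"roll":0},{"dx":-0.033,"dy":0,"dz":0,"roll":0},{"dx":-0.033,"dy":0,"dz":0,"roll":0},{"dx":0,"dy":0,"dz":0,"roll":0},{"dx":0,"dy":0,"dz":0,"roll":0}]'
python3 - <<'E'
from h import *
st()
c=arm.calibration("wrist"); im=arm.snapshot("wrist")[:,:,::-1]; cv2.imwrite("pics/w5.png",im); np.save("w5.npy",np.hstack([c["R"],c["t"][:,None]]))
cv2.imwrite("pics/w5c.png",crop(im,180,40,400,160,3.6))
E
```

```text
t: 20.7
tool_pos: [0.5683, -0.0768, 0.1241]
ee_rot: [3.142, 0.006, -0.287]
force: [-0.6, 0.6, -1.7]
finger_gap: 0.0294
t: 21.4
tool_pos: [0.5064, -0.0584, 0.2053]
ee_rot: [-3.142, 0.001, -0.287]
force: [0.6, -1.3, -1.2]
finger_gap: 0.0295
jig x,y,z mm 0.4 -70.3 205.3 yaw -16.46 F feed,lat,z 1.1 1.0 -1.2 t 21.4
```

View pics/w5.png

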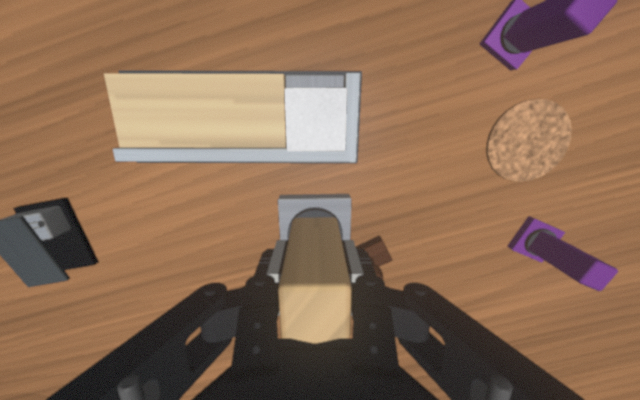

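View pics/w5c.png

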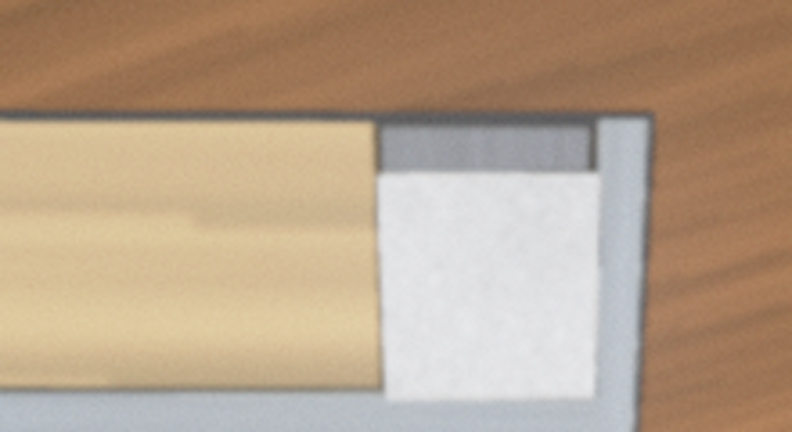

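The block stayed flush and the plate is up. Taking the tamper back to the coaster.

```bash
python3 -m jog '[{"dx":0.0065,"dy":0.037,"dz":0,"roll":0},{"dx":0.0065,"dy":0.037,"dz":0,"roll":0},{"dx":0.0065,"dy":0.037,"dz":0,"roll":0},{"dx":0.0065,"dy":0.037,"dz":0,"roll":0},{"dx":0.0065,"dy":0.037,"dz":0,"roll":0},{"dx":0.0065,"dy":0.037,"dz":0,"roll":0},{"dx":0.0065,"dy":0.038,"dz":0,"roll":0},{"dx":0,"dy":0,"dz":0,"roll":0},{"dx":0,"dy":0,"dz":0.04,"roll":0},{"dx":0,"dy":0,"dz":0.04,"roll":0}]'
python3 -m jog '[{"dx":0,"dy":0,"dz":0.04,"roll":0},{"dx":0,"dy":0,"dz":0.02,"roll":0},{"dx":0,"dy":0,"dz":0,"roll":0},{"dx":0,"dy":0,"dz":0,"roll":0}]'
python3 -c "from h import *
for n,b in (('side',(280,270,420,390,5)),('scene',(210,80,350,160,5))):
    im=arm.snapshot(n)[:,:,::-1]; cv2.imwrite(f'pics/q_{n}.png',crop(im,*b))"
```

```text
t: 22.45
tool_pos: [0.4787, -0.3225, 0.1262]
ee_rot: [3.14, -0.004, -0.288]
force: [-0.1, -0.2, -2.7]
finger_gap: 0.0292
t: 22.85
tool_pos: [0.4777, -0.321, 0.066]
ee_rot: [-3.141, 0.0, -0.287]
force: [-0.2, 0.1, -1.7]
finger_gap: 0.0288
```

View pics/q_side.png

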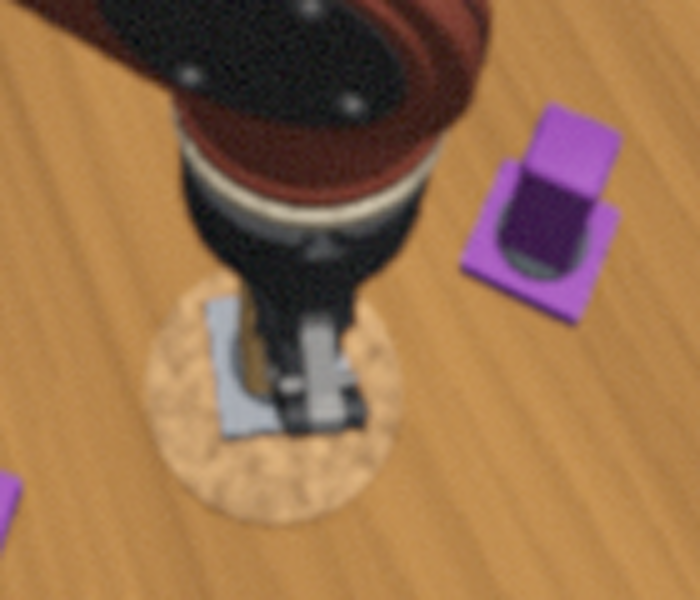

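The foot is over the middle of the coaster, with about 14 mm still to go. Lowering to contact.

```bash
python3 -m jog '[{"dx":-0.002,"dy":0,"dz":0.008,"roll":0},{"dx":0,"dy":0,"dz":0.003,"roll":0},{"dx":0,"dy":0,"dz":0.001,"roll":0},{"dx":0,"dy":0,"dz":0.001,"roll":0},{"dx":0,"dy":0,"dz":0,"roll":0}]'
python3 -m jog '[{"dx":0,"dy":0,"dz":0.0005,"roll":0},{"dx":0,"dy":0,"dz":0.0005,"roll":0},{"dx":0,"dy":0,"dz":0,"roll":0}]'
```

```text
t: 23.45
tool_pos: [0.4752, -0.3204, 0.0528]
ee_rot: [-3.142, -0.0, -0.288]
force: [-0.1, -0.4, -2.5]
finger_gap: 0.0291
t: 23.75
tool_pos: [0.4754, -0.3205, 0.0523]
ee_rot: [3.141, -0.0, -0.287]
force: [-1.6, 1.1, 3.0]
finger_gap: 0.0292
```

```bash
python3 -m jog '[{"dx":0,"dy":0,"dz":0,"roll":0},{"dx":0,"dy":0,"dz":0,"roll":0},{"dx":0,"dy":0,"dz":0,"roll":0},{"dx":0,"dy":0,"dz":0,"roll":0},{"dx":0,"dy":0,"dz":0,"roll":0},{"dx":0,"dy":0,"dz":0,"roll":0},{"dx":0,"dy":0,"dz":0,"roll":0},{"dx":0,"dy":0,"dz":0,"roll":0}]' -1 20
python3 -m jog '[{"dx":0,"dy":0,"dz":-0.01,"roll":0},{"dx":0,"dy":0,"dz":-0.02,"roll":0},{"dx":0,"dy":0,"dz":-0.04,"roll":0},{"dx":0,"dy":0,"dz":-0.04,"roll":0},{"dx":0,"dy":0,"dz":-0.04,"roll":0},{"dx":0,"dy":0,"dz":-0.045,"roll":0},{"dx":0,"dy":0,"dz":0,"roll":0},{"dx":0,"dy":0,"dz":0,"roll":0}]'
python3 - <<'E'
from h import *
c=arm.calibration("wrist"); im=arm.snapshot("wrist")[:,:,::-1]; cv2.imwrite("pics/w6.png",im); np.save("w6.npy",np.hstack([c["R"],c["t"][:,None]]))
im=arm.snapshot("side")[:,:,::-1]; cv2.imwrite("pics/f_side.png",im)
im=arm.snapshot("scene")[:,:,::-1]; cv2.imwrite("pics/f_scene.png",im)
E
```

```text
t: 24.55
tool_pos: [0.4752, -0.3204, 0.0518]
ee_rot: [-3.142, 0.0, -0.287]
force: [0.2, 0.0, -0.1]
finger_gap: 0.0853
t: 25.35
tool_pos: [0.476, -0.321, 0.2494]
ee_rot: [3.14, -0.004, -0.287]
force: [-0.3, -0.1, 0.3]
finger_gap: 0.0854
```

View pics/w6.png

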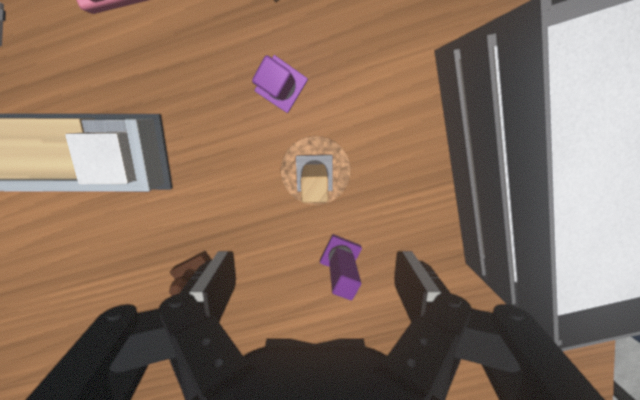

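View pics/f_scene.png

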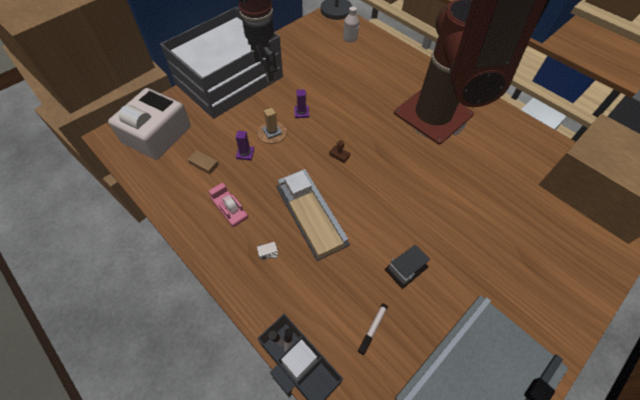

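View pics/f_side.png

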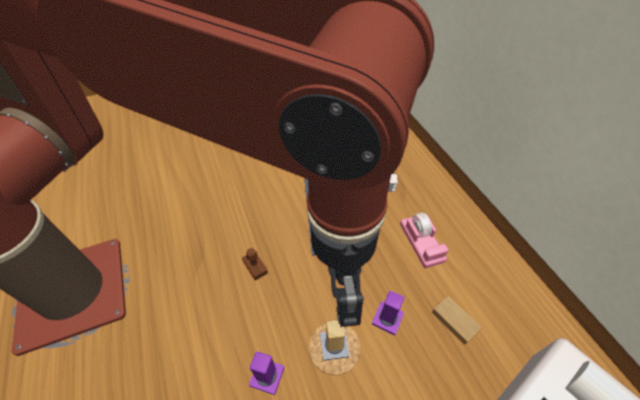

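The tamper stands upright in the middle of the coaster (wrist 315,180). The block is in the jig's corner (scene 297,182), and the bystanders are at the same pixels as at the start. Handing in.

```bash
python3 -c "from h import *;print(arm.hand_in())"
```

```text
the job is handed in; nothing more can be done
None
```

I handed the job in at about 25.5 s of the 58 s allowed; it reported no verdict.

- **Feeding:** with the tamper only, I pushed the block sideways to the fence, fed it along to the stop, then nudged it to the fence once more at home. The contact forces were 4.2 N at the fence, 4.8 N at the stop and 2.2 N at the last nudge. A wrist picture before pressing put the block's centre within about 1 mm of home, and square to within about 0.5°.
- **Pressing:** the plate stalled at full travel and I held it there for about 3 s at 16–24 N.
- **Finish:** after lift-off the wrist picture showed the plate up and the block still in the corner. The tamper stands upright near the coaster's centre, released with the gripper clear above it. In the last pictures the bystanders I could see appeared unmoved; I compared them by eye only.

**Checks that disagreed or were indirect:**
- The contacts came 1–2 mm off where the pictures had predicted, so I shifted the targets to match.
- During the press there was about 7 N of sideways load, which I relieved to 2–3 N while still holding.
- I judged the plate level only indirectly: tool tilt was at most 0.007 rad and the foot had not slipped in the grip.

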